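# Pack the lens blower into its dust-proof case and clamp the lid

## Task

Put the red rubber lens blower away: lay it in the open grey case, set the blue lid on the case so that it sits flat and fully down all round (lower it, do not drop it), then turn the red clamp knob clockwise until its arm clicks home over the lid. Leave the other things on the bench where they are.

Things in the scene. Friction and masses are not known exactly. Their poses are not given: they have to be found in the camera images.
- case: Open grey steel case, fixed to the bench, 120 (x) x 160 (y) x 80 mm high, walls 5 mm, inner floor 9 mm above the bench, opening 110 x 150 mm. Origin: centre of its underside, on the bench; z up. On its -y end a dark bracket (40 mm wide, out to y = -126 mm, 78 mm high) carries the clamp. Two low screw lugs, 18 mm long, at the +y end.
- clamp (a joint): Swing clamp, turning about the upright line x = 0, y = -110 mm of the case. Value (rad) grows clockwise from above, -0.3 to the stop at 1.4. At 0 or less its arm is clear of the lid, at 1.4 it lies across the lid, 2.5 mm above it. A spring detent resists from about 0.3 to 1.05 rad (at most 0.1 N m) and pushes back if let go there; beyond 1.1 it snaps on by itself to 1.4.
- clamp_grip (a point): Point on the clamp's axis, 123 mm above the bench, in the red bar knob (50 mm long, 12 mm thick, 102 to 136 mm above the bench; pinch across its thickness). Bar and arm point 1.4 - clamp value rad anticlockwise from the case's +y axis; the point's axes are the case's turned by minus that value. Steel arm below: 66 mm from axis to tip, 16 mm wide, 90 to 98 mm above the bench.
- lid: Loose blue lid, 125 (x) x 165 (y) mm, 0.25 kg, same after a half turn. Origin: centre of its underside, at the foot of the black locating lip (104 x 144 mm outside, 10 mm deep, 3 mm play all round in the case); the 6 mm plate is 10 to 16 mm above the origin. It begins on the bench, lip down. Seated, its origin is 70 mm above the bench, over the case's middle.
- lid_grip (a point): Grip point of the lid, 40 mm above its origin, in a black bar handle 56 mm long (along the lid's y), 14 mm thick (x), from 16 to 52 mm above the lid's origin.
- blower: Red rubber lens blower lying on its side, 108 mm long along its y, 52 mm wide and high, 0.05 kg, rigid. Origin: on its underside, at mid length. The round bulb (52 mm across, centre at y = +22 mm, 26 mm up) is the end to grip, across x; the thin nozzle points to -y. It fits the case lengthwise along the case's y, either way round.
- petri: Bystander, not to be moved: clear culture dish, 66 mm across, 14 mm high. Origin: centre of its underside.
- slips: Bystander, not to be moved: flat red and white carton, 48 x 48 x 18 mm. Origin: centre of its underside.
- counter: Bystander, not to be moved: white round push counter, 56 x 51 x 23 mm. Origin: centre of its underside.
- eyepiece: Bystander, not to be moved: black eyepiece, 38 mm across, 48 mm high. Origin: centre of its underside.

How it is judged:
By the outcome, as a careful person would: the job done as asked, in the order asked, and still so for the second after the job is handed in, with the robot touching nothing.
It also fails if it takes over 72 s, if anything falls off the work surface, if the arm or the gripper's body presses on something with over 40 N, if the wrist force passes 120 N, or if a joint passes its speed limit or range.

## Robot

A 6-joint arm with a two-finger parallel gripper is mounted at the origin on a cart in front of the work surface, level with it; the furniture and walls round the work are solid. World frame = base frame: x ahead of the robot, y to its left, z up, the work surface at z = 0. Lengths are in m, angles in rad, forces in N, time in s.
With the tool pointing down it reaches from about 0.35 to 0.775 m from the base axis. Payload 5.5 kg.
Tool frame: the origin (TCP) lies at the very end of the fingers, on their centre line; the grasp point (between the pads) lies 19 mm behind it (manip.grip_point_offset is the distance from the TCP to the grasp point, in m); z points along the fingers, y is the line along which they close (so a half turn about z gives the same grasp; the last joint's range is limited). The gripper opens to 85 mm and grips with 20 to 120 N. Pads are 22 mm wide; open, the fingers measure 114 mm over their backs; the gripper's body (76 mm by 85 mm) begins 54 mm behind the grasp point. The pads swing forward as they close: fully open they stand 13 mm farther back than shut.
Start: joints at [0.991, 0.313, 0.046, 1.304, 0, 1.431], TCP at [0.245, 0.52, 0.231] pointing down, gripper open.
Joint ranges: [-2.76, 2.76], [-0.86, 1.69], [-1.03, 1.26], [-2.2, 2.34], [-1.47, 1.5], [-3.14, 3.14]. Speed limits (rad/s): [2.57, 2.57, 3.14, 3.14, 3.14, 3.14].

## Interface

Orientations are given as a unit quaternion [x, y, z, w].
In Python, from plant import manip gives the robot as it stands.
- The arm moves only by the tool apply_moves, never from a script. Its argument "plan" is a list of rows, each a list of 6 numbers: the shift along the tool's x, y, z each as a share of 10 cm, from -1 to 1, then the turn, a rotation vector about the tool's x, y, z each as a share of 360 degrees, from -1 to 1. In form: [[x, y, z, rx, ry, rz], ...]. A call has 1 to 5 rows; each row shifts and turns the commanded pose from where the row before left it, along the tool's axes as they then stand; what a row does not reach is not made up. A row lasts 1/10 s, in which the tool goes at most 50 mm and 8.59 degrees, less where a joint would pass 70% of its speed; a pose out of reach is approached as far as the arm can. A call with a number of a shift or a turn outside -1 to 1 is refused whole. A call with a gripper value outside its range is refused whole. "gripper" is the opening, from -1 (shut) to 1 (fully open), set as the call begins (left out, the last holds). The fingers move at their own pace and stop on an object; the grip force is fixed at half the most. Time passes only in rows, so rows that do not move let the fingers close. It gives the time, the measured TCP pose, the force, the opening and the grip force at its end, in the units of the state.
- manip.get_obs(): the state, without advancing time (a new reading comes with each control period).
- manip.capture(name): name is "side" or "top"; returns the picture (400x640x3 uint8, red, green, blue); there is no depth.
- manip.camera_info(name): a dict with "K" (3x3 intrinsics, pixels), "k1" (the pictures are not rectified: a ray, as slopes to the right and down, at radius r is drawn at 1 + k1 r^2 times it, then the intrinsics apply), "rvec" (rotation vector, rad) and "tvec" (3), from world to camera coordinates, as OpenCV has them. Camera axes: x right, y down, z forward; pixel columns grow to the right and rows downward; lengths in m; the calibration is good to about 2 mm. A picture is of the moment at which its call begins. camera_info takes no time and is no camera call.
- manip.hand_in(): hands the job in; it is judged then, once.
The state is a dict: "t": time; "joint_pos": joint angles; "dq": joint speeds; "joint_torque": joint torques, N m; "tcp_pos": TCP position; "tcp_rot": TCP orientation; "wrist_force": force on the tool from outside, world axes, zero at the start; "moment": the same for the moment, N m; "finger_gap": finger opening in m; "grasp_force": force on a finger pad.
Only numpy, scipy, OpenCV 4.12 (cv2) and the standard library are available. Lean on these libraries where they do the work, as an engineer would, in place of code of your own. Each camera call takes 0.05 s, during which the arm holds its last target. There are 200 camera calls.

## Working session

There is one attempt and no reset: what is moved stays moved. The work goes in short steps, Python scripts to look and compute and a tool call to move; the robot and the scene stay as the last step left them, time stands still between calls to the robot, and variables do not carry over. Pictures are saved under pics/ and viewed, at most 11 in all, crops included, and the job is handed in when it is done.

Besides the shell and the picture viewer there is one more tool, called after "Call:" in YAML: its name, and indented under it one key for each argument. apply_moves: Moves the arm, as the interface text tells. Its arguments: {"type":"object","properties":{"plan":{"type":"array"},"gripper":{"type":"number"}},"required":["plan"]}

```bash
ls; mkdir -p pics; python3 - <<'E'
from plant import manip
import cv2,numpy as np
for n in("side","top"):
    im=manip.capture(n); cv2.imwrite(f"pics/{n}0.png",im[:,:,::-1])
    c=manip.camera_info(n); R=cv2.Rodrigues(np.array(c["rvec"],float))[0]
    print(n,c, "cam pos",-R.T@np.array(c["tvec"]).ravel())
print(manip.get_obs(), manip.grip_point_offset)
E
```

```text
pics
side {'K': array([[457.45067898,   0.        , 322.07569783],
       [  0.        , 457.45067898, 189.57499987],
       [  0.        ,   0.        ,   1.        ]]), 'k1': -0.1309802750615277, 'rvec': array([ 0.0949327 ,  2.78225542, -1.41868357]), 'tvec': array([0.5434414 , 0.11783522, 1.24392349])} cam pos [0.59012583 0.90249527 0.83295446]
top {'K': array([[365.57239559,   0.        , 318.10705786],
       [  0.        , 365.57239559, 198.55390449],
       [  0.        ,   0.        ,   1.        ]]), 'k1': 0.0006021014319545257, 'rvec': array([ 2.19368776, -2.1493005 ,  0.10189157]), 'tvec': array([-0.07332183,  0.54490775,  1.03940312])} cam pos [ 0.44468938 -0.06508416  1.0865886 ]
{'t': 0.1, 'joint_pos': array([ 9.91381001e-01,  3.13966591e-01,  4.50977365e-02,  1.30361247e+00,
       -1.91075586e-05,  1.43118368e+00]), 'dq': array([-2.84766839e-05, -5.09011920e-04,  3.82255515e-03, -9.76317949e-04,
        1.23051176e-03,  1.83437733e-03]), 'joint_torque': array([ 3.02460234e-03, -4.81726241e+01,  2.99243939e+01,  1.27433095e-02,
       -1.05255435e-04, -3.36529183e-05]), 'tcp_pos': array([0.24457935, 0.51988311, 0.23047666]), 'tcp_rot': array([ 2.18133252e-01,  9.75918631e-01, -7.91996793e-04, -2.87464192e-04]), 'wrist_force': array([0.68860518, 0.60014617, 0.13735255]), 'moment': array([-0.02942719, -0.0080309 , -0.03033063]), 'grasp_force': 0.0, 'finger_gap': 0.08506890979559543} 0.0187
```

View pics/top0.png

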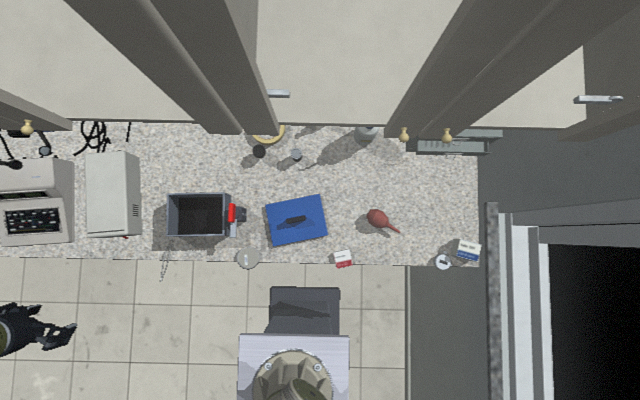

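View pics/side0.png

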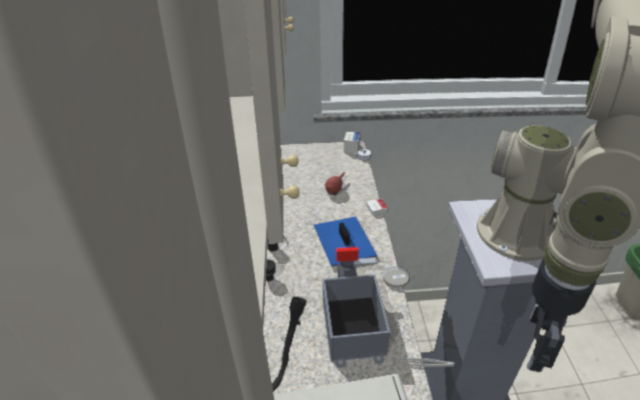

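```bash
cat > h.py <<'E'
import cv2,numpy as np
from plant import manip
def cam(n):
    c=manip.camera_info(n); R=cv2.Rodrigues(np.array(c["rvec"],float))[0]
    return c,R,-R.T@np.array(c["tvec"],float).ravel()
def ray(n,uv):
    c,R,o=cam(n)
    p=cv2.undistortPoints(np.array(uv,float).reshape(-1,1,2),c["K"],np.array([c["k1"],0,0,0.]))[:,0]
    d=np.c_[p,np.ones(len(p))]@R
    return o,d/np.linalg.norm(d,axis=1)[:,None]
def plane(n,uv,z):
    o,d=ray(n,uv); return o+d*((z-o[2])/d[:,2])[:,None]
def tri(uvt,uvs):
    o1,D1=ray("top",uvt);o2,D2=ray("side",uvs);P=[]
    for a,b in zip(D1,D2):
        s=np.linalg.lstsq(np.c_[a,-b],o2-o1,rcond=None)[0]
        p,q=o1+s[0]*a,o2+s[1]*b; P.append(np.r_[(p+q)/2,np.linalg.norm(p-q)])
    return np.array(P)
def proj(n,P):
    c=manip.camera_info(n)
    return cv2.projectPoints(np.array(P,float).reshape(-1,1,3),c["rvec"],c["tvec"],c["K"],np.array([c["k1"],0,0,0.]))[0][:,0]
def mask(im,col):
    i=im.astype(int);r,g,b=i[...,0],i[...,1],i[...,2]
    m={"blue":(b>r+50)&(b>g+30),"red":(r>g+50)&(r>b+50),"dark":(i.max(2)<45)}[col]
    return m.astype(np.uint8)
def blobs(m,box,amin=30):
    x0,y0,x1,y1=box;k=np.zeros_like(m);k[y0:y1,x0:x1]=m[y0:y1,x0:x1]
    cs=cv2.findContours(k,cv2.RETR_EXTERNAL,cv2.CHAIN_APPROX_NONE)[0]
    return sorted([c for c in cs if cv2.contourArea(c)>=amin],key=cv2.contourArea,reverse=True)
E
python3 - <<'E'
from h import *
np.set_printoptions(precision=3,suppress=True)
t=cv2.imread("pics/top0.png")[:,:,::-1];s=cv2.imread("pics/side0.png")[:,:,::-1]
for n,im in(("top",t),("side",s)):
    box=(150,170,460,275) if n=="top" else (280,150,410,380)
    for col in("blue","red"):
        for c in blobs(mask(im,col),box):
            (m)=cv2.moments(c);print(n,col,cv2.contourArea(c),m["m10"]/m["m00"],m["m01"]/m["m00"],cv2.boundingRect(c))
            q=cv2.convexHull(c); e=1
            while len(q)>6: q=cv2.approxPolyDP(cv2.convexHull(c),e,True);e+=.5
            print(q[:,0].tolist())
a=cv2.resize(t[175:275,155:315],(800,500),interpolation=cv2.INTER_CUBIC)
cv2.imwrite("pics/ct.png",a[:,:,::-1])
b=cv2.resize(s[165:375,305:415],None,fx=2.8,fy=2.8,interpolation=cv2.INTER_CUBIC);
d=cv2.resize(t[180:260,325:445],None,fx=4,fy=4,interpolation=cv2.INTER_CUBIC)
k=np.zeros((590,800,3),np.uint8);k[:b.shape[0],:308]=b;k[:320,315:795]=d
cv2.imwrite("pics/cs.png",k[:,:,::-1])
E
```

```text
top blue 2256.5 296.0711278528695 219.54856340940984 (266, 194, 62, 52)
[[319, 194], [327, 234], [273, 245], [266, 211], [266, 205]]
top red 110.5 231.2760180995475 211.97586726998492 (228, 203, 8, 19)
[[233, 203], [235, 205], [234, 220], [228, 221], [229, 203]]
top red 64.0 343.6171875 263.65625 (336, 260, 16, 8)
[[350, 260], [350, 265], [337, 267], [336, 263]]
top red 54.5 380.8348623853211 215.7584097859327 (375, 211, 13, 10)
[[378, 211], [382, 212], [387, 219], [378, 219], [375, 216]]
side blue 1304.0 343.1786809815951 237.67663599182004 (314, 217, 62, 48)
[[355, 217], [375, 252], [375, 255], [336, 264], [331, 264], [314, 225]]
side red 245.0 347.06802721088434 253.70612244897958 (336, 247, 22, 14)
[[357, 248], [356, 259], [337, 259], [336, 250], [338, 248]]
side red 46.5 331.10035842293905 180.86379928315412 (326, 177, 12, 10)
[[337, 178], [329, 186], [326, 185], [330, 178]]
side red 33.0 381.72727272727275 203.20202020202018 (378, 199, 9, 9)
[[378, 200], [381, 199], [386, 207], [382, 207]]
```

View pics/ct.png

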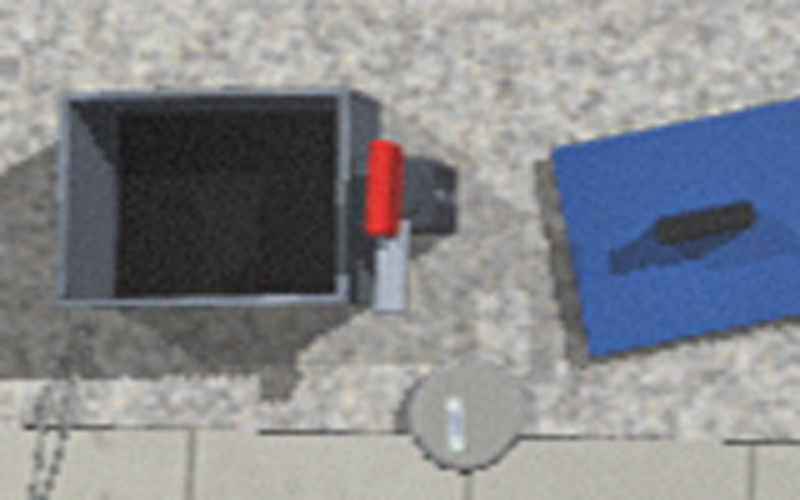

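View pics/cs.png

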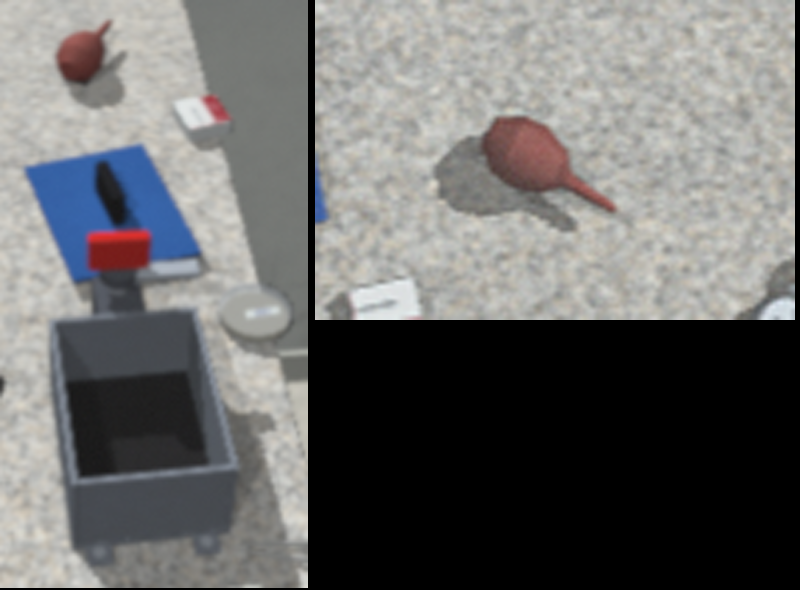

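The top crop shows the case rim with crop corners near (65,93), (349,90), (347,303) and (60,305). The knob is at (384,188) with its arm pointing toward -x. The lid is tilted to the right, with its handle at about (705,222). The side crop shows the rim corners near (72,477), (237,468), (52,322) and (197,312). The blower's bulb is at (80,57), and its nozzle points up and to the right.

```bash
cat > m.py <<'E'
from h import *
np.set_printoptions(precision=4,suppress=True)
t=cv2.imread("pics/top0.png")[:,:,::-1];s=cv2.imread("pics/side0.png")[:,:,::-1]
ft=lambda p:(np.array(p,float)+.5)/5-.5+[155,175]
fs=lambda p:(np.array(p,float)+.5)/2.8-.5+[305,165]
T=ft([[65,93],[60,304],[349,91],[347,303]]);S=fs([[72,477],[237,468],[52,320],[197,310]])
P=tri(T,S);print("rim ++ -+ +- --\n",P,"\ntop@80\n",plane("top",T,.08),plane("top",T,.08).mean(0),"\nside@80\n",plane("side",S,.08),plane("side",S,.08).mean(0))
# lid
bt=blobs(mask(t,"blue"),(150,170,460,275))[0];bs=[[314,225],[355,217],[375.5,254],[334,264.5]]
r=cv2.boxPoints(cv2.minAreaRect(bt));print("rect",r.tolist())
lt=[[266,205],[319,194],[327,234],[273,245]]
print("lid top@16\n",plane("top",lt,.016),plane("top",lt,.016).mean(0),"\nside",plane("side",bs,.016))
# handle
for n,im,b in(("top",t,(270,200,320,240)),("side",s,(330,215,360,250))):
    for c in blobs(mask(im,"dark"),b,5):
        m=cv2.moments(c);print(n,"handle",m["m00"],m["m10"]/m["m00"],m["m01"]/m["m00"],cv2.minAreaRect(c))
# blower, knob
for n,im,b in(("top",t,(355,195,410,245)),("side",s,(318,165,352,198))):
    i=im.astype(int);m=((i[...,0]>1.35*i[...,1])&(i[...,0]>60)).astype(np.uint8)
    c=blobs(m,b)[0];k=np.zeros_like(m);cv2.drawContours(k,[c],-1,1,-1)
    o=cv2.morphologyEx(k,cv2.MORPH_OPEN,cv2.getStructuringElement(cv2.MORPH_ELLIPSE,(7,7)))
    d=cv2.distanceTransform(k,cv2.DIST_L2,5)
    pts=c[:,0].astype(float);u=np.unravel_index(d.argmax(),d.shape)[::-1]
    far=pts[np.linalg.norm(pts-u,axis=1).argmax()]
    cb=blobs(o,b)[0];print(n,"blower inscribed",u,d.max(),"enc open",cv2.minEnclosingCircle(cb),cv2.boundingRect(cb),"tip",far)
E
python3 m.py
```

```text
rim ++ -+ +- --
 [[0.5483 0.3546 0.0805 0.0017]
 [0.4312 0.3525 0.0755 0.0001]
 [0.5528 0.1989 0.0748 0.0009]
 [0.4355 0.1952 0.0728 0.0011]] 
top@80
 [[0.5475 0.3549 0.08  ]
 [0.4312 0.3507 0.08  ]
 [0.5518 0.1976 0.08  ]
 [0.435  0.1934 0.08  ]] [0.4914 0.2741 0.08  ] 
side@80
 [[0.5491 0.3541 0.08  ]
 [0.4322 0.3557 0.08  ]
 [0.5536 0.2037 0.08  ]
 [0.4375 0.2019 0.08  ]] [0.4931 0.2789 0.08  ]
rect [[264.26922607421875, 204.3461456298828], [319.4615478515625, 193.3076934814453], [327.73077392578125, 234.6538543701172], [272.5384521484375, 245.6923065185547]]
lid top@16
 [[ 0.5251  0.0905  0.016 ]
 [ 0.5608 -0.0645  0.016 ]
 [ 0.444  -0.0902  0.016 ]
 [ 0.409   0.0662  0.016 ]] [0.4847 0.0005 0.016 ] 
side [[ 0.563  -0.0573  0.016 ]
 [ 0.4466 -0.083   0.016 ]
 [ 0.4121  0.0688  0.016 ]
 [ 0.5207  0.0977  0.016 ]]
side handle 75.5 344.20309050772624 234.40618101545252 ((344.20001220703125, 234.4000244140625), (19.677396774291992, 5.366562843322754), 63.43495178222656)
top blower inscribed (np.int64(378), np.int64(217)) 7.0 enc open ((378.0, 218.0), 10.816754341125488) (368, 210, 20, 17) tip [399. 232.]
side blower inscribed (np.int64(333), np.int64(185)) 7.5906997 enc open ((334.0, 185.0), 8.602425575256348) (326, 177, 15, 17) tip [342. 174.]
```

```bash
cat >> h.py <<'E'
from scipy.spatial.transform import Rotation as Ro
def go(x,y,z,head=None):
    """print tool-frame shift (units of 10cm) and turn (share of 360) to reach TCP x,y,z, tool pointing down, tool-y heading head (deg, mod 180)"""
    o=manip.get_obs();R=Ro.from_quat(o["tcp_rot"]);d=R.inv().apply(np.array([x,y,z])-o["tcp_pos"])*10
    Y=R.apply([0,1,0]);h=np.degrees(np.arctan2(Y[1],Y[0]))
    turn=0 if head is None else (h-head+90)%180-90
    print("tcp",o["tcp_pos"].round(4),"yhead",h.round(2),"tilt",np.degrees(np.arccos(-R.apply([0,0,1])[2])).round(2),"q6",o["joint_pos"][5].round(2),"F",o["wrist_force"].round(1),"gap",round(o["finger_gap"],4),"grip",round(o["grasp_force"],1),"t",o["t"])
    print("shift",d.round(3),"rows>=",np.ceil(np.linalg.norm(d)/.5),"rz total",round(turn/360,4),"rows>=",np.ceil(abs(turn)/8.59), "pure-z turn deg",round(turn,2))
E
python3 - <<'E'
from h import *
np.set_printoptions(precision=4,suppress=True)
P=tri([[377.3,217.5],[399,232]],[[333,184.8],[342,174]]);print(P)
d=P[0]-P[1];print("blower yaw deg",np.degrees(np.arctan2(-d[0],d[1])),"len",np.linalg.norm(d[:2]))
print(plane("top",[[377.3,217.5]],.026),plane("top",[[399,232]],.026),plane("side",[[333,184.8]],.026),plane("side",[[342,174]],.026))
print("knob top", plane("top",[[229,203],[234.5,203],[234.5,220],[228,221],[231,212]],.136))
print("knob side",plane("side",[[336.5,248],[357,248]],.136), tri([[231.3,212]],[[347,251]]))
print("case frame expect knob",np.array([.4915,.276])+.11*np.array([.025,-1]))
print("lid handle top edge, top@52",tri([ft for ft in [[296,216.5]]],[[344,231]]))
go(.46,-.24,.2,None)
E
```

```text
[[ 0.4955 -0.2357  0.0213  0.0013]
 [ 0.4581 -0.3007  0.0153  0.0079]]
blower yaw deg -29.95617625279668 len 0.07495047275531921
[[ 0.4946 -0.2349  0.026 ]] [[ 0.454  -0.2978  0.026 ]] [[ 0.4967 -0.2293  0.026 ]] [[ 0.4636 -0.2856  0.026 ]]
knob top [[0.5194 0.1698 0.136 ]
 [0.5197 0.1554 0.136 ]
 [0.4754 0.1535 0.136 ]
 [0.4724 0.1703 0.136 ]
 [0.496  0.1635 0.136 ]]
knob side [[0.5212 0.1657 0.136 ]
 [0.4761 0.1692 0.136 ]] [[0.4971 0.1654 0.1248 0.001 ]]
case frame expect knob [0.4942 0.166 ]
lid handle top edge, top@52 [[0.4892 0.0004 0.0398 0.0057]]
tcp [0.2446 0.5199 0.2305] yhead 64.8 tilt 0.1 q6 1.43 F [0.7 0.6 0.1] gap 0.0851 grip 0.0 t 0.1
shift [-5.185 -5.958  0.314] rows>= 16.0 rz total 0.0 rows>= 0.0 pure-z turn deg 0
```

Call:
apply_moves:
  plan:
    - [-0.32,-0.34,0,0,0,0]
    - [-0.32,-0.34,0,0,0,0]
    - [-0.32,-0.34,0,0,0,0]
    - [-0.32,-0.34,0,0,0,0]
    - [-0.32,-0.34,0,0,0,0]
  gripper: 1

```text
t: 0.6
tcp_pos: [0.3172, 0.2966, 0.231]
tcp_rot: [0.218, 0.976, -0.0, -0.0]
wrist_force: [1.4, 0.0, 0.0]
finger_gap: 0.0855
grasp_force: 0.0
```

Call:
apply_moves:
  plan:
    - [-0.32,-0.34,0,0,0,0]
    - [-0.32,-0.34,0,0,0,0]
    - [-0.32,-0.34,0,0,0,0]
    - [-0.32,-0.34,0,0,0,0]
    - [-0.32,-0.34,0,0,0,0]

```text
t: 1.1
tcp_pos: [0.3896, 0.0746, 0.2312]
tcp_rot: [0.218, 0.976, 0.0, 0.0]
wrist_force: [0.7, 0.7, -0.0]
finger_gap: 0.0853
grasp_force: 0.0
```

Call:
apply_moves:
  plan:
    - [0,0,0,0,0,0.022]
    - [0,0,0,0,0,0.022]
    - [0,0,0,0,0,0.022]
    - [0,0,0,0,0,0.022]
    - [0,0,0,0,0,0.022]

```text
t: 1.6
tcp_pos: [0.3893, 0.0762, 0.231]
tcp_rot: [0.538, 0.843, -0.0, -0.0]
wrist_force: [-0.5, -0.5, 0.4]
finger_gap: 0.0855
grasp_force: 0.0
```

Call:
apply_moves:
  plan:
    - [0,0,0,0,0,0.022]
    - [0,0,0,0,0,0.022]
    - [0,0,0,0,0,0.022]
    - [0,0,0,0,0,0.022]
    - [0,0,0,0,0,0.022]

```text
t: 2.1
tcp_pos: [0.3893, 0.0764, 0.231]
tcp_rot: [0.792, 0.611, -0.0, -0.0]
wrist_force: [0.7, 0.4, 0.4]
finger_gap: 0.0852
grasp_force: 0.0
```

Call:
apply_moves:
  plan:
    - [0,0,0,0,0,0.022]
    - [0,0,0,0,0,0.022]
    - [0,0,0,0,0,0]

```text
t: 2.4
tcp_pos: [0.3893, 0.0764, 0.231]
tcp_rot: [0.867, 0.498, -0.0, -0.0]
wrist_force: [-0.2, -0.1, -0.2]
finger_gap: 0.0857
grasp_force: 0.0
```

```bash
python3 -c "
from h import *
go(.495,-.234,.12,-31.5)"
```

```text
tcp [0.3893 0.0764 0.231 ] yhead -30.26 tilt 0.04 q6 2.09 F [-0.2 -0.1 -0.2] gap 0.0857 grip 0.0 t 2.4
shift [-2.148  2.478  1.109] rows>= 7.0 rz total 0.0034 rows>= 1.0 pure-z turn deg 1.24
```

Call:
apply_moves:
  plan:
    - [-0.27,0.31,0.1,0,0,0]
    - [-0.27,0.31,0.1,0,0,0]
    - [-0.27,0.31,0.1,0,0,0]
    - [-0.27,0.31,0.1,0,0,0]
    - [-0.27,0.31,0.1,0,0,0]

```text
t: 2.9
tcp_pos: [0.4557, -0.1198, 0.1808]
tcp_rot: [0.866, 0.5, 0.0, -0.0]
wrist_force: [0.4, 0.2, 0.4]
finger_gap: 0.0856
grasp_force: 0.0
```

Call:
apply_moves:
  plan:
    - [-0.27,0.31,0.1,0,0,0]
    - [-0.27,0.31,0.1,0,0,0]
    - [-0.26,0.31,0.1,0,0,0]
    - [0,0,0,0,0,0.003]
    - [0,0,0,0,0,0]

```text
t: 3.4
tcp_pos: [0.495, -0.2346, 0.1502]
tcp_rot: [0.872, 0.49, -0.0, -0.001]
wrist_force: [-0.9, -0.1, 0.2]
finger_gap: 0.0855
grasp_force: 0.0
```

```bash
python3 -c "
from h import *
a=manip.capture('top')[160:280,300:460];b=manip.capture('side')[120:250,270:430]
k=np.zeros((390,800,3),np.uint8)
a=cv2.resize(a,(400,300),interpolation=cv2.INTER_CUBIC);b=cv2.resize(b,(400,325),interpolation=cv2.INTER_CUBIC)
k[:300,:400]=a;k[:325,400:]=b;cv2.imwrite('pics/g1.png',k[:,:,::-1])
go(.495,-.234,.009,-31.5)"
```

```text
tcp [ 0.495  -0.2333  0.1512] yhead -31.19 tilt 0.08 q6 1.53 F [0.3 0.5 1. ] gap 0.085 grip 0.0 t 3.5
shift [-0.007  0.005  1.422] rows>= 3.0 rz total 0.0009 rows>= 1.0 pure-z turn deg 0.31
```

View pics/g1.png

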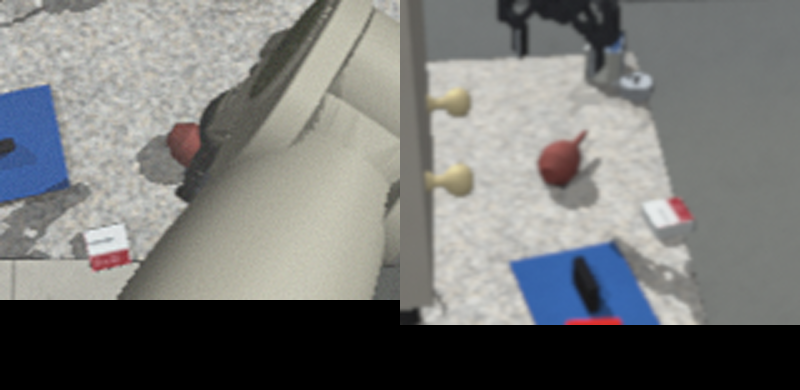

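In the left (top) crop the arm is over the blower, with the bulb visible at (185,143). In the right (side) crop the blower is undisturbed at (560,162) and the open fingers are above it.

Call:
apply_moves:
  plan:
    - [0,0,0.3,0,0,0]
    - [0,0,0.3,0,0,0]
    - [0,0,0.3,0,0,0]
    - [0,0,0.2,0,0,0]

```text
t: 3.9
tcp_pos: [0.4947, -0.2321, 0.0402]
tcp_rot: [0.871, 0.491, -0.0, -0.001]
wrist_force: [-0.1, -0.2, 0.4]
finger_gap: 0.0854
grasp_force: 0.0
```

Call:
apply_moves:
  plan:
    - [0,0,0.15,0,0,0]
    - [0,0,0.15,0,0,0]
    - [0,0,0,0,0,0]
    - [0,0,0,0,0,0]

```text
t: 4.3
tcp_pos: [0.4956, -0.2332, 0.012]
tcp_rot: [0.871, 0.491, 0.0, -0.0]
wrist_force: [0.0, -0.5, 0.9]
finger_gap: 0.0854
grasp_force: 0.0
```

Call:
apply_moves:
  plan:
    - [0,0,0,0,0,0]
    - [0,0,0,0,0,0]
    - [0,0,0,0,0,0]
    - [0,0,0,0,0,0]
    - [0,0,0,0,0,0]
  gripper: -1

```text
t: 4.8
tcp_pos: [0.4963, -0.2345, 0.0129]
tcp_rot: [0.872, 0.49, 0.001, 0.001]
wrist_force: [-3.1, 0.9, 8.2]
finger_gap: 0.0485
grasp_force: 61.0
```

Call:
apply_moves:
  plan:
    - [0,0,0,0,0,0]
    - [0,0,0,0,0,0]
    - [0,0,0,0,0,0]
    - [0,0,0,0,0,0]
    - [0,0,0,0,0,0]

```text
t: 5.3
tcp_pos: [0.4962, -0.2344, 0.0129]
tcp_rot: [0.872, 0.49, 0.001, 0.001]
wrist_force: [-1.8, 1.9, 8.1]
finger_gap: 0.0488
grasp_force: 61.0
```

Call:
apply_moves:
  plan:
    - [0,0,-0.1,0,0,0]
    - [0,0,-0.2,0,0,0]
    - [0,0,-0.4,0,0,0]
    - [0,0,-0.5,0,0,0]
    - [0,0,-0.5,0,0,0]

```text
t: 5.8
tcp_pos: [0.495, -0.2339, 0.1833]
tcp_rot: [0.872, 0.49, -0.0, -0.0]
wrist_force: [1.3, -1.8, -1.0]
finger_gap: 0.0492
grasp_force: 62.2
```

Call:
apply_moves:
  plan:
    - [0,0,-0.2,0,0,0]
    - [0,0,0,0,0,0]

```text
t: 6.0
tcp_pos: [0.4977, -0.2356, 0.2063]
tcp_rot: [0.872, 0.49, 0.002, 0.004]
wrist_force: [0.5, -0.9, -1.1]
finger_gap: 0.0487
grasp_force: 62.2
```

```bash
python3 -c "
from h import *
go(.491,.298,.2,1.4)"
```

```text
tcp [ 0.4977 -0.2356  0.2063] yhead -31.32 tilt 0.49 q6 1.53 F [ 0.5 -0.9 -1.1] gap 0.0487 grip 62.2 t 6.0
shift [ 4.524 -2.831  0.037] rows>= 11.0 rz total -0.0909 rows>= 4.0 pure-z turn deg -32.72
```

Call:
apply_moves:
  plan:
    - [0.38,-0.24,0,0,0,0]
    - [0.38,-0.24,0,0,0,0]
    - [0.38,-0.24,0,0,0,0]
    - [0.38,-0.24,0,0,0,0]
    - [0.38,-0.24,0,0,0,0]

```text
t: 6.5
tcp_pos: [0.4907, -0.0078, 0.2002]
tcp_rot: [0.872, 0.49, -0.001, -0.001]
wrist_force: [0.8, -0.2, -0.4]
finger_gap: 0.0487
grasp_force: 62.2
```

Call:
apply_moves:
  plan:
    - [0.38,-0.24,0,0,0,0]
    - [0.38,-0.24,0,0,0,0]
    - [0.38,-0.24,0,0,0,0]
    - [0.38,-0.24,0,0,0,0]
    - [0.38,-0.24,0,0,0,0]

```text
t: 7.0
tcp_pos: [0.487, 0.2167, 0.2002]
tcp_rot: [0.872, 0.49, -0.001, -0.0]
wrist_force: [0.1, 0.7, -1.2]
finger_gap: 0.0485
grasp_force: 62.2
```

Call:
apply_moves:
  plan:
    - [0.36,-0.22,0,0,0,0]
    - [0.36,-0.22,0,0,0,0]
    - [0,0,0,0,0,-0.02]
    - [0,0,0,0,0,-0.02]
    - [0,0,0,0,0,-0.02]

```text
t: 7.5
tcp_pos: [0.4869, 0.2998, 0.1997]
tcp_rot: [0.762, 0.647, -0.001, -0.0]
wrist_force: [-0.4, 0.4, 0.2]
finger_gap: 0.0482
grasp_force: 62.2
```

Call:
apply_moves:
  plan:
    - [0,0,0,0,0,-0.02]
    - [0,0,0,0,0,-0.011]
    - [0,0,0,0,0,0]
    - [0,0,0,0,0,0]

```text
t: 7.9
tcp_pos: [0.4874, 0.2993, 0.2004]
tcp_rot: [0.699, 0.715, -0.001, -0.0]
wrist_force: [0.5, -0.3, -0.5]
finger_gap: 0.049
grasp_force: 62.2
```

```bash
python3 -c "
from h import *
go(.491,.298,.11,1.4)
a=manip.capture('top')[150:270,140:300];b=manip.capture('side')[180:390,270:430]
k=np.zeros((525,800,3),np.uint8)
a=cv2.resize(a,(400,300),interpolation=cv2.INTER_CUBIC);b=cv2.resize(b,(400,525),interpolation=cv2.INTER_CUBIC)
k[:300,:400]=a;k[:,400:]=b;cv2.imwrite('pics/g2.png',k[:,:,::-1])"
```

```text
tcp [0.4874 0.2993 0.2004] yhead 1.34 tilt 0.1 q6 1.96 F [ 0.5 -0.3 -0.5] gap 0.049 grip 62.2 t 7.9
shift [-0.013  0.037  0.904] rows>= 2.0 rz total -0.0002 rows>= 1.0 pure-z turn deg -0.06
```

View pics/g2.png

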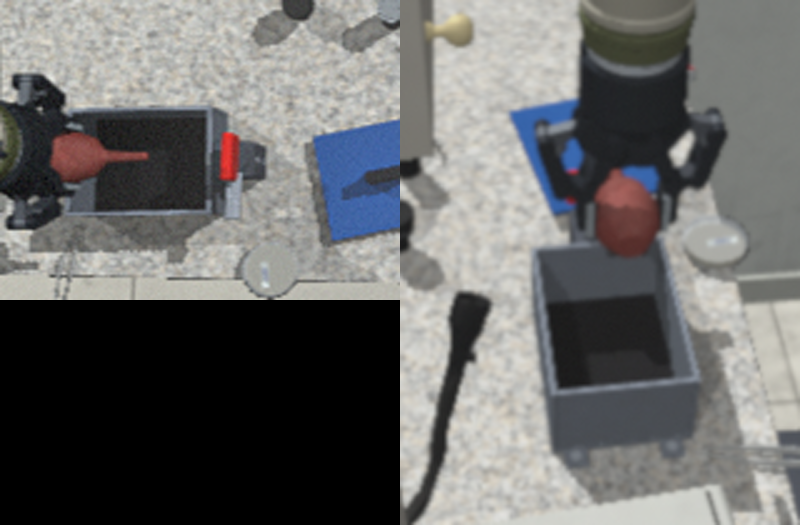

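The top crop (left) shows the blower over the case, nozzle toward the knob, at (100,155) and lengthwise. The side crop shows the bulb at (628,215), with the fingers inside the rim's width.

Call:
apply_moves:
  plan:
    - [-0.01,0.04,0.3,0,0,0]
    - [0,0,0.3,0,0,0]
    - [0,0,0.3,0,0,0]
    - [0,0,0.2,0,0,0]
    - [0,0,0.1,0,0,0]

```text
t: 8.5
tcp_pos: [0.4905, 0.298, 0.079]
tcp_rot: [0.698, 0.716, -0.002, -0.001]
wrist_force: [-1.1, -0.2, 0.7]
finger_gap: 0.0486
grasp_force: 62.2
```

Call:
apply_moves:
  plan:
    - [0,0,0.1,0,0,0]
    - [0,0,0.1,0,0,0]
    - [0,0,0.1,0,0,0]
    - [0,0,0,0,0,0]

```text
t: 8.9
tcp_pos: [0.4914, 0.2984, 0.0502]
tcp_rot: [0.698, 0.716, -0.001, -0.0]
wrist_force: [-0.2, -0.1, -0.3]
finger_gap: 0.0491
grasp_force: 62.2
```

```bash
python3 -c "
from h import *
go(.491,.298,.024,1.4)"
```

```text
tcp [0.4914 0.2984 0.0502] yhead 1.44 tilt 0.09 q6 1.95 F [-0.2 -0.1 -0.3] gap 0.0491 grip 62.2 t 8.9
shift [-0.004 -0.003  0.262] rows>= 1.0 rz total 0.0001 rows>= 1.0 pure-z turn deg 0.04
```

Call:
apply_moves:
  plan:
    - [0,0,0.06,0,0,0]
    - [0,0,0.06,0,0,0]
    - [0,0,0,0,0,0]

```text
t: 9.2
tcp_pos: [0.4916, 0.2985, 0.0386]
tcp_rot: [0.698, 0.716, -0.0, -0.0]
wrist_force: [-0.0, 0.9, 0.1]
finger_gap: 0.0488
grasp_force: 62.2
```

Call:
apply_moves:
  plan:
    - [0,0,0.06,0,0,0]
    - [0,0,0.04,0,0,0]
    - [0,0,0,0,0,0]

```text
t: 9.5
tcp_pos: [0.4924, 0.2988, 0.0304]
tcp_rot: [0.698, 0.716, 0.001, 0.0]
wrist_force: [-3.0, -1.9, 7.8]
finger_gap: 0.0484
grasp_force: 64.1
```

Call:
apply_moves:
  plan:
    - [0,0,0.03,0,0,0]
    - [0,0,0.02,0,0,0]
    - [0,0,0,0,0,0]

```text
t: 9.8
tcp_pos: [0.4928, 0.2989, 0.0298]
tcp_rot: [0.698, 0.716, 0.002, 0.001]
wrist_force: [-17.2, -6.6, 36.2]
finger_gap: 0.0486
grasp_force: 70.1
```

Call:
apply_moves:
  plan:
    - [0,0,-0.06,0,0,0]
    - [0,0,-0.02,0,0,0]
    - [0,0,0,0,0,0]

```text
t: 10.1
tcp_pos: [0.4922, 0.2988, 0.0323]
tcp_rot: [0.698, 0.716, 0.0, 0.0]
wrist_force: [-0.6, -0.2, -1.1]
finger_gap: 0.0486
grasp_force: 64.8
```

```bash
python3 -c "
from h import *
go(.491,.298,.024,1.4)
a=manip.capture('top')[180:250,150:250];b=manip.capture('side')[230:370,310:420]
k=np.zeros((580,800,3),np.uint8)
a=cv2.resize(a,(345,242),interpolation=cv2.INTER_CUBIC);b=cv2.resize(b,(450,573),interpolation=cv2.INTER_CUBIC)
k[:242,:345]=a;k[:573,350:]=b;cv2.imwrite('pics/g3.png',k[:,:,::-1])"
```

```text
tcp [0.4922 0.2988 0.0323] yhead 1.44 tilt 0.03 q6 1.95 F [-0.6 -0.2 -1.1] gap 0.0486 grip 64.8 t 10.1
shift [-0.007 -0.012  0.083] rows>= 1.0 rz total 0.0001 rows>= 1.0 pure-z turn deg 0.04
```

View pics/g3.png

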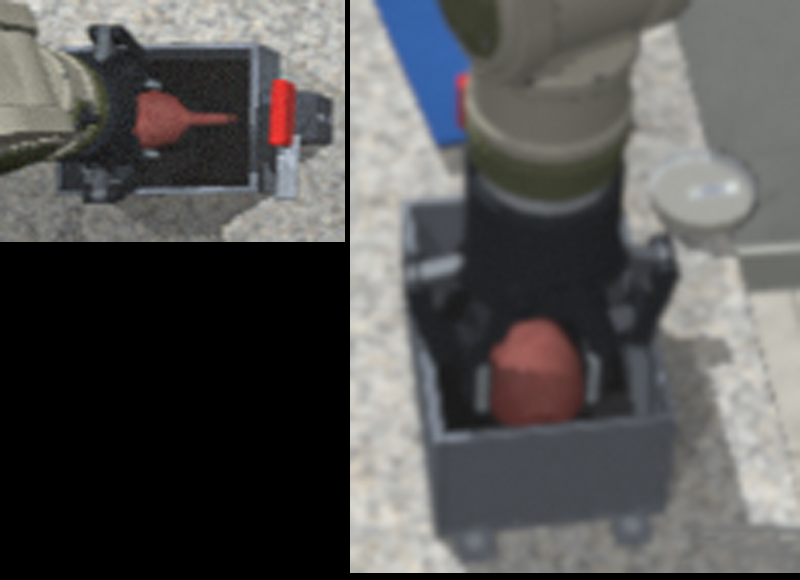

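The top crop shows the blower in the case, nozzle tip at (238,119), and the gripper knuckles lying over the rim at (110,40) and (105,185). The side crop shows a knuckle near the +x rim at (415,260). I'll press gently and read the moment to see which part is touching.

Call:
apply_moves:
  plan:
    - [0,0,0.02,0,0,0]
    - [0,0,0.01,0,0,0]
    - [0,0,0,0,0,0]
    - [0,0,0,0,0,0]

```text
t: 10.6
tcp_pos: [0.4921, 0.2986, 0.0302]
tcp_rot: [0.698, 0.716, 0.0, 0.0]
wrist_force: [-5.0, -1.7, 11.0]
finger_gap: 0.0486
grasp_force: 65.4
```

```bash
python3 -c "
from h import *
np.set_printoptions(precision=4,suppress=True)
go(.491,.298,.024,1.4)
o=manip.get_obs();print(o['wrist_force'],o['moment'])
for z in (.045,.035,.025,.015): p=plane('top',[[218.5,214]],z)[0];print(p,'horiz from bulb',.2988-p[1], 'expect',np.sqrt(max(0,.076**2-(.0454-z)**2)))"
```

```text
tcp [0.4921 0.2986 0.0302] yhead 1.43 tilt 0.04 q6 1.95 F [-5.  -1.7 11. ] gap 0.0486 grip 65.4 t 10.6
shift [-0.006 -0.011  0.062] rows>= 1.0 rz total 0.0001 rows>= 1.0 pure-z turn deg 0.03
[-5.0446 -1.6938 10.9565] [-0.2839  0.1341 -0.1184]
[0.4944 0.2208 0.045 ] horiz from bulb 0.07798746201587356 expect 0.07599894736113126
[0.4949 0.2236 0.035 ] horiz from bulb 0.07524264802670402 expect 0.07528505827851899
[0.4954 0.2263 0.025 ] horiz from bulb 0.07249783403753443 expect 0.07321092814600837
[0.4959 0.229  0.015 ] horiz from bulb 0.0697530200483649 expect 0.06965515056332877
```

Call:
apply_moves:
  plan:
    - [0,0,-0.03,0,0,0]
    - [0,-0.04,0,0,0,0]
    - [0,0,0.03,0,0,0]
    - [0,0,0,0,0,0]

```text
t: 11.0
tcp_pos: [0.4902, 0.2993, 0.0305]
tcp_rot: [0.698, 0.716, 0.002, 0.001]
wrist_force: [4.1, 0.6, 4.7]
finger_gap: 0.0482
grasp_force: 64.7
```

```bash
python3 -c "
from h import *
go(.491,.298,.024,1.4)
o=manip.get_obs();print(o['wrist_force'],o['moment'])"
```

```text
tcp [0.4902 0.2993 0.0305] yhead 1.43 tilt 0.28 q6 1.95 F [4.1 0.6 4.7] gap 0.0482 grip 64.7 t 11.0
shift [-0.014  0.008  0.065] rows>= 1.0 rz total 0.0001 rows>= 1.0 pure-z turn deg 0.03
[4.05807895 0.60435662 4.70238811] [ 0.0971258  -0.3760833   0.01853618]
```

Contact flips to the -x side, so the finger knuckles fill the rim width at this height. The blower's underside is about 9 mm above the floor. I'll centre, rise a little and release with a narrow opening.

Call:
apply_moves:
  plan:
    - [0,0.02,-0.03,0,0,0]
    - [0,0,0,0,0,0]

```text
t: 11.2
tcp_pos: [0.4898, 0.2985, 0.0321]
tcp_rot: [0.698, 0.716, -0.0, -0.0]
wrist_force: [-1.3, 1.2, 0.0]
finger_gap: 0.0485
grasp_force: 64.8
```

Call:
apply_moves:
  plan:
    - [0,0,0,0,0,0]
    - [0,0,0,0,0,0]
  gripper: 0.19

```text
t: 11.4
tcp_pos: [0.4893, 0.2984, 0.0317]
tcp_rot: [0.698, 0.716, -0.001, -0.0]
wrist_force: [-0.2, -0.1, 0.0]
finger_gap: 0.0505
grasp_force: 6.4
```

Call:
apply_moves:
  plan:
    - [0,0,0,0,0,0]
    - [0,0,0,0,0,0]
  gripper: 0.24

```text
t: 11.6
tcp_pos: [0.4898, 0.2986, 0.0321]
tcp_rot: [0.698, 0.716, -0.0, -0.0]
wrist_force: [-0.6, 0.3, 0.2]
finger_gap: 0.0531
grasp_force: 0.0
```

Call:
apply_moves:
  plan:
    - [0,0,0,0,0,0]
    - [0,0,0,0,0,0]
    - [0,0,0,0,0,0]
  gripper: 0.3

```text
t: 11.9
tcp_pos: [0.49, 0.2986, 0.0323]
tcp_rot: [0.698, 0.716, 0.0, 0.0]
wrist_force: [-0.4, 0.5, -0.7]
finger_gap: 0.0553
grasp_force: 0.0
```

Call:
apply_moves:
  plan:
    - [0,0,-0.05,0,0,0]
    - [0,0,-0.05,0,0,0]
    - [0,0,-0.1,0,0,0]
    - [0,0,-0.2,0,0,0]
    - [0,0,-0.2,0,0,0]

```text
t: 12.4
tcp_pos: [0.4899, 0.2986, 0.0935]
tcp_rot: [0.698, 0.716, -0.0, -0.0]
wrist_force: [-0.5, -0.3, 0.4]
finger_gap: 0.0553
grasp_force: 0.0
```

Call:
apply_moves:
  plan:
    - [0,0,-0.5,0,0,0]
    - [0,0,-0.5,0,0,0]
    - [0,0,-0.1,0,0,0]
    - [0,0,0,0,0,0]
  gripper: 1

```text
t: 12.8
tcp_pos: [0.4917, 0.2994, 0.2059]
tcp_rot: [0.698, 0.716, 0.003, 0.001]
wrist_force: [-0.4, -0.4, -0.1]
finger_gap: 0.0856
grasp_force: 0.0
```

```bash
python3 -c "
from h import *
go(.485,.002,.2,12.5)"
```

```text
tcp [0.4917 0.2994 0.2059] yhead 1.45 tilt 0.39 q6 1.95 F [-0.4 -0.4 -0.1] gap 0.0856 grip 0.0 t 12.8
shift [-2.971 -0.142  0.051] rows>= 6.0 rz total -0.0307 rows>= 2.0 pure-z turn deg -11.05
```

Call:
apply_moves:
  plan:
    - [-0.45,-0.01,0,0,0,0]
    - [-0.45,-0.01,0,0,0,0]
    - [-0.45,-0.01,0,0,0,0]
    - [-0.45,-0.01,0,0,0,0]
    - [-0.45,-0.01,0,0,0,0]

```text
t: 13.3
tcp_pos: [0.4891, 0.072, 0.2004]
tcp_rot: [0.698, 0.716, -0.001, -0.001]
wrist_force: [1.6, -0.3, 0.1]
finger_gap: 0.085
grasp_force: 0.0
```

Call:
apply_moves:
  plan:
    - [-0.45,-0.01,0,0,0,0]
    - [-0.27,0,0,0,0,0]
    - [0,0,0,0,0,-0.015]
    - [0,0,0,0,0,-0.0157]
    - [0,0,0,0,0,0]

```text
t: 13.8
tcp_pos: [0.4902, 0.0013, 0.2005]
tcp_rot: [0.626, 0.78, -0.001, -0.001]
wrist_force: [0.3, -0.2, 0.1]
finger_gap: 0.0857
grasp_force: 0.0
```

```bash
cat > look.py <<'E'
from h import *
np.set_printoptions(precision=4,suppress=True)
s=manip.capture('side');t=manip.capture('top');cv2.imwrite('pics/s_now.png',s[:,:,::-1]);cv2.imwrite('pics/t_now.png',t[:,:,::-1])
i=t.astype(int);m=((i[...,0]>1.35*i[...,1])&(i[...,0]>60)).astype(np.uint8)
for c in blobs(m,(150,180,250,245),15):
    p=c[:,0].astype(float);print('top red',cv2.contourArea(c),cv2.boundingRect(c),plane('top',[p.mean(0),p[p[:,0].argmin()],p[p[:,0].argmax()]],.035).tolist())
go(.485,.002,.1,12.5)
E
python3 look.py; python3 -c "
import cv2,numpy as np
t=cv2.imread('pics/t_now.png')[180:250,150:250];s=cv2.imread('pics/s_now.png')[205:370,300:410]
k=np.zeros((580,800,3),np.uint8);k[:270,:385]=cv2.resize(t,(385,270),interpolation=cv2.INTER_CUBIC);k[:577,400:785]=cv2.resize(s,(385,577),interpolation=cv2.INTER_CUBIC);cv2.imwrite('pics/g4.png',k)"
```

```text
top red 322.5 (180, 207, 31, 17) [[0.49076152448081545, 0.2929583572458515, 0.03499999999999992], [0.4897861590909007, 0.3342128941325435, 0.03499999999999992], [0.49442633392143925, 0.2480232960617256, 0.03499999999999992]]
tcp [0.4906 0.0017 0.2011] yhead 12.36 tilt 0.13 q6 1.19 F [ 0.8  0.1 -0.6] gap 0.0855 grip 0.0 t 13.9
shift [ 0.014 -0.052  1.011] rows>= 3.0 rz total -0.0004 rows>= 1.0 pure-z turn deg -0.14
```

View pics/g4.png

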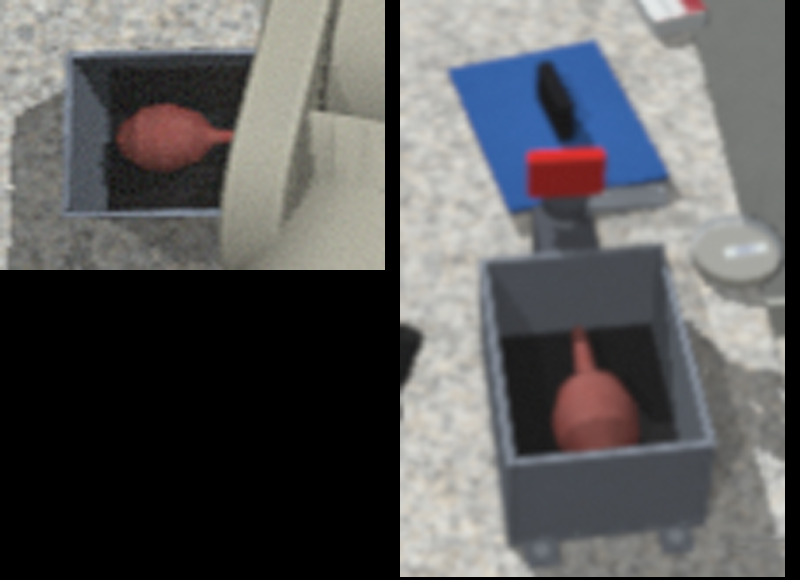

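The blower lies lengthwise on the case floor, with the bulb at top-crop (165,137) and side-crop (595,415). The lid handle at side-crop (555,100) is clear to grasp.

Call:
apply_moves:
  plan:
    - [0.01,-0.05,0.4,0,0,0]
    - [0,0,0.4,0,0,0]
    - [0,0,0.4,0,0,0]
    - [0,0,0.25,0,0,0]
    - [0,0,0.1,0,0,0]

```text
t: 14.4
tcp_pos: [0.4837, 0.0023, 0.0443]
tcp_rot: [0.626, 0.78, -0.001, -0.002]
wrist_force: [-0.6, 1.2, 0.7]
finger_gap: 0.0854
grasp_force: 0.0
```

Call:
apply_moves:
  plan:
    - [0,0,0.1,0,0,0]
    - [0,0,0.1,0,0,0]
    - [0,0,0,0,0,0]

```text
t: 14.7
tcp_pos: [0.4863, 0.0015, 0.0269]
tcp_rot: [0.626, 0.78, -0.0, -0.0]
wrist_force: [-0.1, 0.7, 1.0]
finger_gap: 0.0852
grasp_force: 0.0
```

Call:
apply_moves:
  plan:
    - [0,0,0,0,0,0]
    - [0,0,0,0,0,0]
    - [0,0,0,0,0,0]
    - [0,0,0,0,0,0]
    - [0,0,0,0,0,0]
  gripper: 0

```text
t: 15.2
tcp_pos: [0.4866, 0.0014, 0.0276]
tcp_rot: [0.626, 0.78, 0.0, 0.0]
wrist_force: [0.2, 0.3, -0.2]
finger_gap: 0.0426
grasp_force: 0.0
```

```bash
python3 look.py
```

```text
top red 340.0 (180, 207, 39, 17) [[0.4912520287819484, 0.28134676458447705, 0.03499999999999992], [0.4897861590909007, 0.3342128941325435, 0.03499999999999992], [0.4920194414245065, 0.2248622998799332, 0.03499999999999992]]
top red 125.0 (227, 203, 9, 20) [[0.5002344953410733, 0.1870559452892301, 0.03499999999999992], [0.48105427426657205, 0.1984551472087144, 0.03499999999999992], [0.48439554486654823, 0.17558028417715058, 0.03499999999999992]]
tcp [0.4864 0.0014 0.0274] yhead 12.49 tilt 0.01 q6 1.19 F [0.1 0.  0.3] gap 0.0426 grip 0.0 t 15.3
shift [ 0.008 -0.012 -0.726] rows>= 2.0 rz total -0.0 rows>= 1.0 pure-z turn deg -0.01
```

Call:
apply_moves:
  plan:
    - [0,0,0.04,0,0,0]
    - [0,0,0,0,0,0]

```text
t: 15.5
tcp_pos: [0.4859, 0.0015, 0.0228]
tcp_rot: [0.626, 0.78, -0.0, -0.0]
wrist_force: [0.1, -0.3, -0.0]
finger_gap: 0.0428
grasp_force: 0.0
```

Call:
apply_moves:
  plan:
    - [0,0,0,0,0,0]
    - [0,0,0,0,0,0]
    - [0,0,0,0,0,0]
    - [0,0,0,0,0,0]
    - [0,0,0,0,0,0]
  gripper: -1

```text
t: 16.0
tcp_pos: [0.4863, 0.0015, 0.0233]
tcp_rot: [0.626, 0.78, 0.0, -0.0]
wrist_force: [-0.7, -0.2, 1.0]
finger_gap: 0.0131
grasp_force: 59.1
```

Call:
apply_moves:
  plan:
    - [0,0,0,0,0,0]
    - [0,0,0,0,0,0]
    - [0,0,0,0,0,0]
    - [0,0,0,0,0,0]
    - [0,0,0,0,0,0]

```text
t: 16.5
tcp_pos: [0.4863, 0.0014, 0.0234]
tcp_rot: [0.626, 0.78, 0.0, -0.0]
wrist_force: [-1.9, 0.1, 2.7]
finger_gap: 0.0131
grasp_force: 59.1
```

```bash
python3 look.py; python3 -c "
from h import *
np.set_printoptions(precision=4,suppress=True)
s=cv2.imread('pics/s_now.png')[:,:,::-1]
c=blobs(mask(s,'blue'),(280,150,410,300))[0];q=cv2.convexHull(c);e=1
while len(q)>6: q=cv2.approxPolyDP(cv2.convexHull(c),e,True);e+=.5
print(q[:,0].tolist())"
```

```text
top red 342.5 (180, 207, 39, 17) [[0.4910766110910687, 0.2814664952772593, 0.03499999999999992], [0.4897861590909007, 0.3342128941325435, 0.03499999999999992], [0.4920194414245065, 0.2248622998799332, 0.03499999999999992]]
top red 124.0 (227, 203, 9, 20) [[0.5002332701118228, 0.1871159338922633, 0.03499999999999992], [0.48105427426657205, 0.1984551472087144, 0.03499999999999992], [0.4872684289699315, 0.17570153246687156, 0.03499999999999992]]
tcp [0.4863 0.0014 0.0233] yhead 12.49 tilt 0.0 q6 1.19 F [-2.2 -0.2  3.4] gap 0.0131 grip 59.1 t 16.6
shift [ 0.008 -0.011 -0.767] rows>= 2.0 rz total -0.0 rows>= 1.0 pure-z turn deg -0.01
[[315, 224], [325, 222], [335, 229], [344, 245], [339, 263], [330, 264]]
```

Call:
apply_moves:
  plan:
    - [0,0,-0.1,0,0,0]
    - [0,0,-0.2,0,0,0]
    - [0,0,-0.4,0,0,0]
    - [0,0,-0.4,0,0,0]
    - [0,0,-0.4,0,0,0]

```text
t: 17.1
tcp_pos: [0.4858, 0.0016, 0.1748]
tcp_rot: [0.626, 0.78, -0.0, -0.0]
wrist_force: [1.6, 0.1, -2.7]
finger_gap: 0.0131
grasp_force: 58.9
```

Call:
apply_moves:
  plan:
    - [0,0,-0.3,0,0,0]
    - [0,0,-0.1,0,0,0]
    - [0,0,0,0,0,0.015]
    - [0,0,0,0,0,0.0158]
    - [0,0,0,0,0,0]

```text
t: 17.6
tcp_pos: [0.4856, 0.0016, 0.2121]
tcp_rot: [0.698, 0.716, -0.0, -0.001]
wrist_force: [0.5, 0.7, -3.7]
finger_gap: 0.013
grasp_force: 59.0
```

```bash
python3 -c "
from h import *
go(.492,.2745,.2,1.4)"
```

```text
tcp [0.4856 0.0016 0.2121] yhead 1.39 tilt 0.11 q6 1.38 F [ 0.5  0.7 -3.7] gap 0.013 grip 59.0 t 17.6
shift [2.727 0.13  0.122] rows>= 6.0 rz total -0.0 rows>= 1.0 pure-z turn deg -0.01
```

Call:
apply_moves:
  plan:
    - [0.3,0.016,0,0,0,0]
    - [0.35,0.016,0,0,0,0]
    - [0.35,0.016,0,0,0,0]
    - [0.35,0.016,0,0,0,0]
    - [0.35,0.016,0,0,0,0]

```text
t: 18.1
tcp_pos: [0.4895, 0.1728, 0.2121]
tcp_rot: [0.697, 0.717, -0.001, -0.001]
wrist_force: [0.9, 0.9, -3.2]
finger_gap: 0.0131
grasp_force: 58.9
```

Call:
apply_moves:
  plan:
    - [0.35,0.016,0,0,0,0]
    - [0.35,0.016,0,0,0,0]
    - [0.327,0.016,0,0,0,0]
    - [0,0,0.3,0,0,0]
    - [0,0,0.3,0,0,0]

```text
t: 18.6
tcp_pos: [0.4925, 0.2759, 0.1521]
tcp_rot: [0.697, 0.718, 0.0, 0.0]
wrist_force: [-0.6, 0.8, -3.6]
finger_gap: 0.0126
grasp_force: 59.1
```

Call:
apply_moves:
  plan:
    - [0,0,0.2,0,0,0]
    - [0,0,0.1,0,0,0]
    - [0,0,0,0,0,0]

```text
t: 18.9
tcp_pos: [0.4909, 0.2738, 0.1211]
tcp_rot: [0.698, 0.716, -0.002, -0.001]
wrist_force: [0.5, -0.8, -3.8]
finger_gap: 0.0132
grasp_force: 58.8
```

```bash
cat > lidlook.py <<'E'
from h import *
import sys
np.set_printoptions(precision=4,suppress=True)
go(.492,.2745,.0933,1.4)
o=manip.get_obs();zl=o['tcp_pos'][2]-.0233+.016
t=manip.capture('top');s=manip.capture('side')
cv2.imwrite('pics/t_now.png',t[:,:,::-1]);cv2.imwrite('pics/s_now.png',s[:,:,::-1])
for n,im,b in(('top',t,(130,150,300,290)),('side',s,(270,180,430,400))):
    for c in blobs(mask(im,'blue'),b,150):
        q=cv2.convexHull(c);e=1
        while len(q)>5: q=cv2.approxPolyDP(cv2.convexHull(c),e,True);e+=.25
        print(n,cv2.contourArea(c),q[:,0].tolist(),'\n',plane(n,q[:,0],zl))
a=cv2.resize(t[180:260,145:255],(412,300),interpolation=cv2.INTER_CUBIC);b=cv2.resize(s[215:375,310:415],(388,590),interpolation=cv2.INTER_CUBIC)
k=np.zeros((590,800,3),np.uint8);k[:300,:412]=a;k[:,412:]=b;cv2.imwrite(sys.argv[1],k[:,:,::-1])
E
python3 lidlook.py pics/g5.png
```

```text
tcp [0.4909 0.2738 0.1211] yhead 1.48 tilt 0.25 q6 1.91 F [ 0.5 -0.8 -3.8] gap 0.0132 grip 58.8 t 18.9
shift [0.007 0.012 0.278] rows>= 1.0 rz total 0.0002 rows>= 1.0 pure-z turn deg 0.08
top 1397.5 [[223, 191], [222, 236], [183, 236], [187, 191]] 
 [[0.553  0.1927 0.1138]
 [0.4331 0.19   0.1138]
 [0.431  0.2932 0.1138]
 [0.551  0.2892 0.1138]]
side 2567.0 [[322, 267], [379, 273], [391, 321], [329, 327]] 
 [[0.5557 0.1997 0.1138]
 [0.4348 0.2271 0.1138]
 [0.4317 0.3554 0.1138]
 [0.5522 0.36   0.1138]]
```

View pics/g5.png

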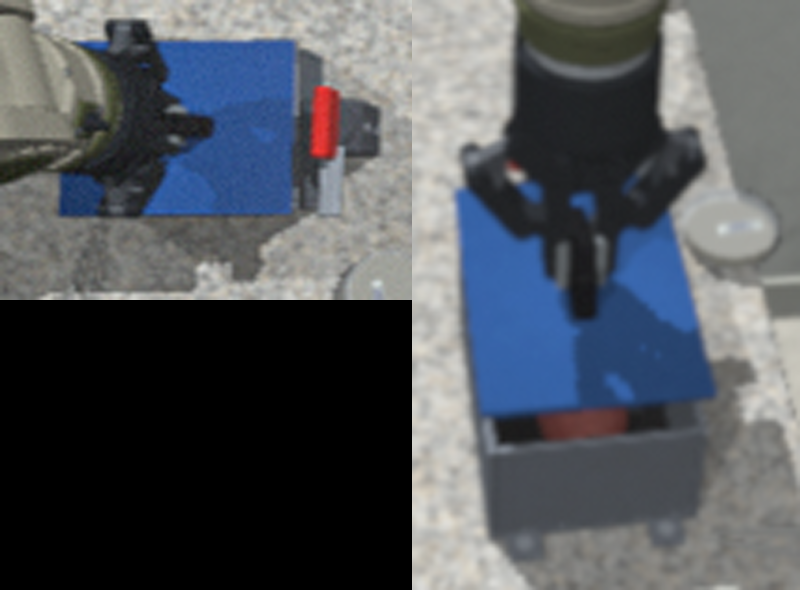

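The lid is held level over the case. The top crop shows its near edge parallel to the case end at x≈297, clear of the knob. The side crop shows its front edge from (480,413) to (715,393), overlapping the rim evenly.

Call:
apply_moves:
  plan:
    - [0.005,0.005,0.08,0,0,0]
    - [0,0,0.05,0,0,0]
    - [0,0,0,0,0,0]
    - [0,0,0,0,0,0]

```text
t: 19.4
tcp_pos: [0.4929, 0.2748, 0.1104]
tcp_rot: [0.698, 0.716, 0.0, -0.0]
wrist_force: [0.3, 0.0, -2.9]
finger_gap: 0.0131
grasp_force: 59.0
```

Call:
apply_moves:
  plan:
    - [0,0,0.03,0,0,0]
    - [0,0,0.03,0,0,0]
    - [0,0,0,0,0,0]
    - [0,0,0,0,0,0]

```text
t: 19.8
tcp_pos: [0.4928, 0.2748, 0.1042]
tcp_rot: [0.698, 0.716, -0.0, -0.0]
wrist_force: [0.4, 0.1, -3.0]
finger_gap: 0.0128
grasp_force: 59.0
```

```bash
python3 -c "
from h import *
go(.492,.2745,.0933,1.4);print(manip.get_obs()['moment'])"
```

```text
tcp [0.4928 0.2748 0.1042] yhead 1.41 tilt 0.02 q6 1.91 F [ 0.4  0.1 -3. ] gap 0.0128 grip 59.0 t 19.8
shift [-0.003 -0.008  0.109] rows>= 1.0 rz total 0.0 rows>= 1.0 pure-z turn deg 0.01
[-0.00951221 -0.01253837  0.04339041]
```

Call:
apply_moves:
  plan:
    - [0,-0.008,0.02,0,0,0]
    - [0,0,0.02,0,0,0]
    - [0,0,0,0,0,0]

```text
t: 20.1
tcp_pos: [0.4919, 0.2748, 0.1]
tcp_rot: [0.698, 0.716, -0.0, -0.0]
wrist_force: [-0.5, -0.3, -3.4]
finger_gap: 0.013
grasp_force: 59.0
```

Call:
apply_moves:
  plan:
    - [0,0,0.02,0,0,0]
    - [0,0,0.02,0,0,0]
    - [0,0,0,0,0,0]

```text
t: 20.4
tcp_pos: [0.4919, 0.2748, 0.0959]
tcp_rot: [0.698, 0.716, -0.0, -0.0]
wrist_force: [-0.3, -0.0, -2.9]
finger_gap: 0.0127
grasp_force: 59.0
```

Call:
apply_moves:
  plan:
    - [0,0,0.015,0,0,0]
    - [0,0,0,0,0,0]
    - [0,0,0,0,0,0]

```text
t: 20.7
tcp_pos: [0.4922, 0.2749, 0.0948]
tcp_rot: [0.698, 0.716, 0.0, -0.0]
wrist_force: [-0.5, -0.3, -2.9]
finger_gap: 0.0133
grasp_force: 59.0
```

```bash
python3 -c "
from h import *
go(.492,.2745,.0933,1.4);print(manip.get_obs()['moment'])"
```

```text
tcp [0.4922 0.2749 0.0948] yhead 1.4 tilt 0.0 q6 1.91 F [-0.5 -0.3 -2.9] gap 0.0133 grip 59.0 t 20.7
shift [-0.004 -0.002  0.015] rows>= 1.0 rz total 0.0 rows>= 1.0 pure-z turn deg 0.0
[0.06517542 0.04036865 0.0316179 ]
```

The lip went in freely. I'll seat it with small steps.

Call:
apply_moves:
  plan:
    - [0,0,0.01,0,0,0]
    - [0,0,0,0,0,0]

```text
t: 20.9
tcp_pos: [0.4921, 0.2749, 0.0937]
tcp_rot: [0.698, 0.716, 0.0, -0.0]
wrist_force: [0.3, 0.0, -3.2]
finger_gap: 0.013
grasp_force: 59.0
```

Call:
apply_moves:
  plan:
    - [0,0,0.01,0,0,0]
    - [0,0,0,0,0,0]

```text
t: 21.1
tcp_pos: [0.4922, 0.2749, 0.0934]
tcp_rot: [0.698, 0.716, 0.0, 0.0]
wrist_force: [-2.4, -1.1, 0.8]
finger_gap: 0.0133
grasp_force: 59.6
```

Call:
apply_moves:
  plan:
    - [0,0,0.01,0,0,0]
    - [0,0,0,0,0,0]
    - [0,0,0,0,0,0]

```text
t: 21.4
tcp_pos: [0.4923, 0.2749, 0.0934]
tcp_rot: [0.698, 0.716, 0.001, 0.0]
wrist_force: [-4.0, -1.5, 8.2]
finger_gap: 0.0129
grasp_force: 60.8
```

Call:
apply_moves:
  plan:
    - [0,0,-0.01,0,0,0]
    - [0,0,0,0,0,0]
    - [0,0,0,0,0,0]
  gripper: 0.2

```text
t: 21.7
tcp_pos: [0.4924, 0.275, 0.0929]
tcp_rot: [0.698, 0.716, 0.0, 0.0]
wrist_force: [0.3, -0.0, -1.1]
finger_gap: 0.0512
grasp_force: 0.0
```

Call:
apply_moves:
  plan:
    - [0,0,0,0,0,0]
    - [0,0,-0.2,0,0,0]
    - [0,0,-0.4,0,0,0]
    - [0,0,-0.5,0,0,0]
    - [0,0,0,0,0,0]

```text
t: 22.2
tcp_pos: [0.4957, 0.2763, 0.2098]
tcp_rot: [0.698, 0.716, 0.005, 0.002]
wrist_force: [0.5, 0.4, -0.0]
finger_gap: 0.0512
grasp_force: 0.0
```

Call:
apply_moves:
  plan:
    - [0,0,0,0,0,-0.02]
    - [0,0,0,0,0,-0.02]
    - [0,0,0,0,0,-0.02]
    - [0,0,0,0,0,-0.02]
    - [0,0,0,0,0,-0.02]

```text
t: 22.7
tcp_pos: [0.4921, 0.2748, 0.2022]
tcp_rot: [0.441, 0.898, -0.0, -0.0]
wrist_force: [-0.2, 0.3, -0.8]
finger_gap: 0.0515
grasp_force: 0.0
```

Call:
apply_moves:
  plan:
    - [0,0,0,0,0,-0.02]
    - [0,0,0,0,0,-0.02]
    - [0,0,0,0,0,-0.02]
    - [0,0,0,0,0,-0.02]
    - [0,0,0,0,0,-0.02]

```text
t: 23.2
tcp_pos: [0.4921, 0.2748, 0.2022]
tcp_rot: [0.142, 0.99, -0.0, -0.0]
wrist_force: [0.2, -1.4, 0.5]
finger_gap: 0.0508
grasp_force: 0.0
```

Call:
apply_moves:
  plan:
    - [0,0,0,0,0,-0.02]
    - [0,0,0,0,0,-0.02]
    - [0,0,0,0,0,-0.009]
    - [0,0,0,0,0,0]

```text
t: 23.6
tcp_pos: [0.4921, 0.2748, 0.2023]
tcp_rot: [-0.009, 1.0, -0.0, -0.0]
wrist_force: [-0.2, -0.1, -0.8]
finger_gap: 0.0513
grasp_force: 0.0
```

```bash
python3 lidlook.py pics/g6.png;python3 -c "
from h import *
go(.496,.1655,.19,91);t=cv2.imread('pics/t_now.png')[:,:,::-1];s=cv2.imread('pics/s_now.png')[:,:,::-1]
np.set_printoptions(precision=4,suppress=True)
for n,im,b in(('top',t,(215,190,250,235)),('side',s,(325,235,370,270))):
  for c in blobs(mask(im,'red'),b,20):
    m=cv2.moments(c);u=[m['m10']/m['m00'],m['m01']/m['m00']];print(n,u,cv2.minAreaRect(c),plane(n,[u],.13))"
```

```text
tcp [0.4921 0.2748 0.2023] yhead 91.05 tilt 0.02 q6 0.35 F [-0.2 -0.1 -0.8] gap 0.0513 grip 0.0 t 23.6
shift [ 0.001 -0.003  1.09 ] rows>= 3.0 rz total 0.249 rows>= 11.0 pure-z turn deg 89.65
top 2019.0 [[225, 192], [223, 236], [165, 236], [166, 192]] 
 [[0.5416 0.1662 0.195 ]
 [0.4341 0.1662 0.195 ]
 [0.4313 0.307  0.195 ]
 [0.5386 0.311  0.195 ]]
side 3521.0 [[375, 272], [390, 328], [389, 331], [329, 336], [322, 276]] 
 [[0.4596 0.3001 0.195 ]
 [0.4538 0.4316 0.195 ]
 [0.4566 0.4375 0.195 ]
 [0.5578 0.4397 0.195 ]
 [0.561  0.3027 0.195 ]]
tcp [0.4921 0.2749 0.2025] yhead 90.96 tilt 0.02 q6 0.35 F [0.3 0.4 0.1] gap 0.0512 grip 0.0 t 23.7
shift [-0.021 -1.094  0.125] rows>= 3.0 rz total -0.0001 rows>= 1.0 pure-z turn deg -0.04
top [231.25112107623318, 211.92227204783256] ((231.5, 212.0), (18.0, 7.0), 90.0) [[0.4965 0.1643 0.13  ]]
side [343.85545722713863, 254.08849557522123] ((344.0, 253.5), (13.0, 16.0), 90.0) [[0.5062 0.1799 0.13  ]]
```

View pics/g6.png

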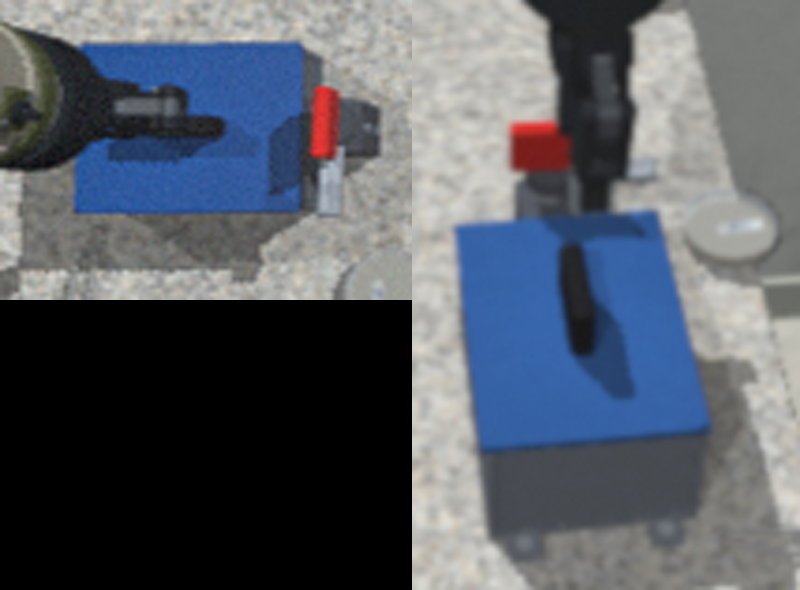

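The lid sits flat, with even edges all round (side crop: top face corners (458,225), (655,212), (710,430), (480,447)). The knob is at top crop (325,122), unmoved.

Call:
apply_moves:
  plan:
    - [-0.02,-0.37,0,0,0,0]
    - [0,-0.37,0,0,0,0]
    - [0,-0.36,0,0,0,0]
    - [0,0,0.3,0,0,0]
    - [0,0,0.3,0,0,0]

```text
t: 24.2
tcp_pos: [0.4974, 0.1638, 0.1432]
tcp_rot: [-0.007, 1.0, 0.0, 0.002]
wrist_force: [0.1, 0.4, 0.3]
finger_gap: 0.0513
grasp_force: 0.0
```

Call:
apply_moves:
  plan:
    - [0,0,0.15,0,0,0]
    - [0,0,0.1,0,0,0]
    - [0,0,0.08,0,0,0]
    - [0,0,0,0,0,0]

```text
t: 24.6
tcp_pos: [0.4958, 0.165, 0.1092]
tcp_rot: [-0.009, 1.0, -0.0, -0.001]
wrist_force: [-0.6, -0.6, -0.3]
finger_gap: 0.0513
grasp_force: 0.0
```

```bash
python3 -c "
from h import *
go(.496,.1655,.105,91)"
```

```text
tcp [0.4958 0.165  0.1092] yhead 91.04 tilt 0.06 q6 0.15 F [-0.6 -0.6 -0.3] gap 0.0513 grip 0.0 t 24.6
shift [-0.002  0.005  0.042] rows>= 1.0 rz total 0.0001 rows>= 1.0 pure-z turn deg 0.04
```

Call:
apply_moves:
  plan:
    - [0,0,0.03,0,0,0]
    - [0,0,0,0,0,0]

```text
t: 24.8
tcp_pos: [0.4966, 0.1651, 0.1073]
tcp_rot: [-0.009, 1.0, 0.0, 0.001]
wrist_force: [-1.2, 0.1, -0.1]
finger_gap: 0.0516
grasp_force: 0.0
```

Call:
apply_moves:
  plan:
    - [0,0,0,0,0,0]
    - [0,0,0,0,0,0]
    - [0,0,0,0,0,0]
    - [0,0,0,0,0,0]
    - [0,0,0,0,0,0]
  gripper: -1

```text
t: 25.3
tcp_pos: [0.4963, 0.1663, 0.1074]
tcp_rot: [-0.01, 1.0, 0.001, 0.0]
wrist_force: [-1.1, 4.4, 3.8]
finger_gap: 0.0109
grasp_force: 59.0
```

Call:
apply_moves:
  plan:
    - [0,0,0,0,0,0]
    - [0,0,0,0,0,0]
    - [0,0,0,0,0,0]

```text
t: 25.6
tcp_pos: [0.4962, 0.1663, 0.1074]
tcp_rot: [-0.01, 1.0, 0.001, 0.0]
wrist_force: [-2.3, 4.5, 1.5]
finger_gap: 0.0111
grasp_force: 59.0
```

```bash
python3 -c "
from h import *
go(.496,.1655,.105,91);print(manip.get_obs()['moment'])"
```

```text
tcp [0.4962 0.1663 0.1074] yhead 91.1 tilt 0.17 q6 0.15 F [-2.3  4.5  1.5] gap 0.0111 grip 59.0 t 25.6
shift [ 0.002 -0.008  0.024] rows>= 1.0 rz total 0.0003 rows>= 1.0 pure-z turn deg 0.1
[ 0.79999435  0.23028046 -0.07077743]
```

Call:
apply_moves:
  plan:
    - [0,0.015,0,0,0,0]
    - [0,0,0,0,0,0.02]
    - [0,0,0,0,0,0.02]
    - [0,0,0,0,0,0.02]
    - [0,0,0,0,0,0]

```text
t: 26.1
tcp_pos: [0.4962, 0.1662, 0.1074]
tcp_rot: [0.179, 0.984, -0.0, 0.0]
wrist_force: [-2.5, -0.8, 5.5]
finger_gap: 0.0111
grasp_force: 59.6
```

```bash
python3 -c "
from h import *
go(.496,.1665,.105,91);print(manip.get_obs()['moment'])"
```

```text
tcp [0.4962 0.1662 0.1074] yhead 69.42 tilt 0.04 q6 0.53 F [-2.5 -0.8  5.5] gap 0.0111 grip 59.6 t 26.1
shift [0.003 0.002 0.024] rows>= 1.0 rz total -0.06 rows>= 3.0 pure-z turn deg -21.58
[-0.29852528  0.41613299  0.0515768 ]
```

Turning freely, with low forces. I'll continue.

Call:
apply_moves:
  plan:
    - [0,0,0,0,0,0.02]
    - [0,0,0,0,0,0.02]
    - [0,0,0,0,0,0.02]
    - [0,0,0,0,0,0.02]
    - [0,0,0,0,0,0]

```text
t: 26.6
tcp_pos: [0.4961, 0.166, 0.1074]
tcp_rot: [0.417, 0.909, -0.0, 0.0]
wrist_force: [-0.9, -1.4, 6.0]
finger_gap: 0.0111
grasp_force: 59.6
```

Call:
apply_moves:
  plan:
    - [0,0,0,0,0,0.02]
    - [0,0,0,0,0,0.02]
    - [0,0,0,0,0,0.02]
    - [0,0,0,0,0,0]

```text
t: 27.0
tcp_pos: [0.496, 0.166, 0.1074]
tcp_rot: [0.58, 0.814, -0.0, 0.0]
wrist_force: [-3.2, -1.7, 6.2]
finger_gap: 0.0111
grasp_force: 59.7
```

```bash
python3 -c "
from h import *
go(.496,.1665,.105,1.4);print(manip.get_obs()['moment'])"
```

```text
tcp [0.496  0.166  0.1074] yhead 19.04 tilt 0.05 q6 1.41 F [-3.2 -1.7  6.2] gap 0.0111 grip 59.7 t 27.0
shift [0.005 0.002 0.024] rows>= 1.0 rz total 0.049 rows>= 3.0 pure-z turn deg 17.64
[-0.37656978  0.56317839 -0.04105682]
```

Call:
apply_moves:
  plan:
    - [0,0,0,0,0,0.02]
    - [0,0,0,0,0,0.02]
    - [0,0,0,0,0,0.01]
    - [0,0,0,0,0,0.005]
    - [0,0,0,0,0,0]

```text
t: 27.5
tcp_pos: [0.4959, 0.166, 0.1075]
tcp_rot: [0.71, 0.704, -0.0, 0.001]
wrist_force: [-3.1, -1.9, 7.5]
finger_gap: 0.011
grasp_force: 71.8
```

```bash
python3 -c "
from h import *
go(.496,.1665,.105,1.4);print(manip.get_obs()['moment'])"
```

```text
tcp [0.4959 0.166  0.1075] yhead -0.44 tilt 0.08 q6 1.75 F [-3.1 -1.9  7.5] gap 0.011 grip 71.8 t 27.5
shift [0.005 0.001 0.025] rows>= 1.0 rz total -0.0051 rows>= 1.0 pure-z turn deg -1.84
[-0.49694068  0.60379089  1.51108843]
```

Moment about z is 1.5 N m, so it is at the stop. I'll ease off, release and rise.

Call:
apply_moves:
  plan:
    - [0,0,0,0,0,-0.005]
    - [0,0,0,0,0,0]

```text
t: 27.7
tcp_pos: [0.4959, 0.166, 0.1074]
tcp_rot: [0.699, 0.715, -0.0, 0.0]
wrist_force: [-2.7, -1.6, 6.4]
finger_gap: 0.0108
grasp_force: 60.4
```

Call:
apply_moves:
  plan:
    - [0,0,0,0,0,0]
    - [0,0,0,0,0,0]
    - [0,0,0,0,0,0]
    - [0,0,0,0,0,0]
  gripper: 0.2

```text
t: 28.1
tcp_pos: [0.4962, 0.1664, 0.1066]
tcp_rot: [0.7, 0.714, -0.0, -0.0]
wrist_force: [0.6, 0.9, -0.8]
finger_gap: 0.0517
grasp_force: 0.0
```

Call:
apply_moves:
  plan:
    - [0,0,-0.2,0,0,0]
    - [0,0,-0.4,0,0,0]
    - [0,0,-0.5,0,0,0]
    - [0,0,0,0,0,0]

```text
t: 28.5
tcp_pos: [0.4998, 0.1671, 0.2235]
tcp_rot: [0.7, 0.714, 0.005, 0.003]
wrist_force: [-0.1, 0.4, 0.1]
finger_gap: 0.0514
grasp_force: 0.0
```

Call:
apply_moves:
  plan:
    - [-0.45,0,0,0,0,0]
    - [-0.45,0,0,0,0,0]
    - [-0.45,0,0,0,0,0]
    - [-0.45,0,0,0,0,0]
    - [0,0,0,0,0,0]

```text
t: 29.0
tcp_pos: [0.4997, -0.0182, 0.2164]
tcp_rot: [0.703, 0.711, -0.0, 0.001]
wrist_force: [-0.2, 0.9, -0.8]
finger_gap: 0.0512
grasp_force: 0.0
```

```bash
python3 lidlook.py pics/g7.png
```

```text
tcp [ 0.4997 -0.0182  0.2164] yhead 0.68 tilt 0.09 q6 1.36 F [-0.2  0.9 -0.8] gap 0.0512 grip 0.0 t 29.0
shift [ 2.929 -0.044  1.227] rows>= 7.0 rz total -0.002 rows>= 1.0 pure-z turn deg -0.72
top 2365.5 [[225, 192], [225, 200], [217, 236], [165, 236], [166, 192]] 
 [[0.5401 0.1625 0.2091]
 [0.5207 0.1617 0.2091]
 [0.434  0.1769 0.2091]
 [0.4315 0.3011 0.2091]
 [0.5372 0.3051 0.2091]]
side 3168.5 [[375, 273], [390, 330], [386, 332], [329, 336], [322, 276]] 
 [[0.4628 0.316  0.2091]
 [0.4575 0.446  0.2091]
 [0.4648 0.4494 0.2091]
 [0.5585 0.4499 0.2091]
 [0.5617 0.3159 0.2091]]
```

View pics/g7.png

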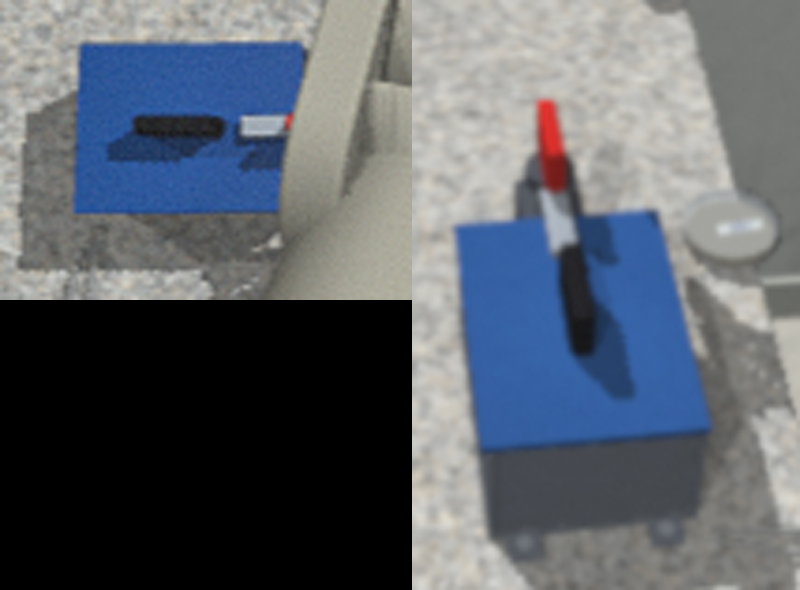

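The steel arm lies across the lid toward the handle (top crop (265,125), side crop (560,220)), in line with the case. The lid sits flat and the robot is clear.

```bash
python3 -c "
from plant import manip
print(manip.hand_in())"
```

```text
the job is handed in; nothing more can be done
None
```

The blower is in the case, the lid is lowered and seated flat, the clamp is turned to its stop over the lid, and the job is handed in at about 29 s; the one blemish is that the blower fell about 10 mm onto the case floor, because the gripper's knuckles met the rim (up to 36 N) before it touched down.

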